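# Clamp a worktop offcut in the one-hand bench clamp

## Robot

A 6-joint arm with a two-finger parallel gripper is mounted at the origin on the work surface. World frame = base frame: x ahead of the robot, y to its left, z up, the work surface at z = 0. Lengths are in m, angles in degrees, forces in N, time in s.
With the tool pointing down it reaches from about 0.375 to 0.9 m from the base axis. Payload 3.1 kg.
Tool frame: the origin (TCP) lies at the very end of the fingers, on their centre line; the grasp point (between the pads) lies 19 mm behind it; z points along the fingers, y is the direction in which the jaws open and shut (so a half turn about z gives the same grasp; the last joint's range is limited). The gripper opens to 85 mm and grips with 20 to 120 N. Pads are 22 mm wide; open, the fingers measure 114 mm over their backs; the gripper's body (76 mm by 85 mm) begins 54 mm behind the grasp point. The pads swing forward as they close: fully open they stand 13 mm farther back than shut.
Start: joints at [-82.821, 30.224, 82.088, -0, 67.689, -10.227], TCP at [0.187, -0.596, 0.231] pointing down, gripper open.
Joint ranges: [-176.69, 176.69], [-43.24, 126.21], [12.49, 139.97], [-82, 262], [0, 151.66], [-163.58, 163.58]. Speed limits (degrees/s): [159.86, 159.86, 180, 180, 180, 180].

## Interface

Orientations are given as [roll, pitch, yaw] about the fixed x, y, z axes, in that order (R = Rz(yaw) Ry(pitch) Rx(roll)).
In Python, from workcell import ctrl gives the robot as it stands.
- The arm moves only by the tool send_rows, never from a script. Its argument "moves" is a list of rows, each a list of 7 numbers: the closure in counts, from 0 (fully open) to 255 (shut), then the shift along the tool's x, y, z in units of 25 mm (1.0 is 25 mm), then the turn, a rotation vector about the tool's x, y, z in units of 8 degrees (1.0 is 8 degrees). In form: [[grip, x, y, z, rx, ry, rz], ...]. A call has 1 to 8 rows; each row shifts and turns the commanded pose from where the row before left it, along the tool's axes as they then stand; what a row does not reach is not made up. A row lasts 1/10 s, in which the tool goes at most 50 mm and 8.59 degrees, less where a joint would pass 70% of its speed; a pose out of reach is approached as far as the arm can. A call is refused whole if a number of a shift passes 1 or a number of a turn 1, either way. A call with a gripper value outside its range is refused whole. The fingers move at their own pace and stop on an object; "newtons" is the grip in N (left out, the last holds). Time passes only in rows, so rows that do not move let the fingers close. It gives the time, the measured TCP pose, the force and the opening at its end, in the units of the state.
- ctrl.sense(): the state, without advancing time (a new reading comes with each control period).
- ctrl.camera(name): name is "scene" or "top" or "wrist"; returns a dict with "pixels" (420x560x3 uint8, red, green, blue), "camera_matrix" (3x3 intrinsics, pixels), "cam_to_world" (4x4, takes a point from camera to world coordinates). Camera axes: x right, y down, z forward; pixel columns grow to the right and rows downward; lengths in m; the calibration is good to about 2 mm. A picture is of the moment at which its call begins. There is no depth.
- ctrl.close_job(): hands the job in, once; it reports no verdict.
The state is a dict: "time_s": time; "joint_positions": joint angles; "qvel": joint speeds; "joint_torque": joint torques, N m; "eef_pos": TCP position; "tool_rot": TCP orientation; "contact_force": force on the tool from outside, world axes, zero at the start; "torque": the same for the moment, N m; "grip_width": finger opening in m.
Only numpy, scipy, OpenCV 4.12 (cv2) and the standard library are available. Lean on these libraries where they do the work, as an engineer would, in place of code of your own. Each camera call takes 0.05 s, during which the arm holds its last target. There are 200 camera calls.

## Task

Lay the worktop offcut flat on the clamp's board between the jaws, lengthwise in line with the rod, and let go of it. Then work the clamp only by its trigger, squeezing it towards the fixed handle and letting it spring back again and again, until the offcut is pinched between the rubber pad and the steel stop and the spring-loaded pad has sunk about half-way towards its disc, never all the way. Finish while still holding the trigger squeezed in, and leave the mug, tape roll and round tin where they are.

Things in the scene. Friction and masses are not known exactly. Their poses are not given: they have to be found in the camera images.
- offcut: Loose rectangular piece of worktop, wood-coloured with a thin beige top layer, 45 (own x) x 70 (own y, lengthwise) x 38 mm high, about 110 g. Origin: centre of its underside; z up.
- clamp: Bench clamp fixed to the worktop: plywood board 120 (x) x 300 (y) x 12 mm, dark steel housing (36 mm wide, top 78 mm above the worktop) near its -y end, steel stop at its +y end. Origin: centre of the board's underside, z up. The rod lies along the clamp's y at x = 0, 32 mm above the worktop, and advances to +y. Handle and trigger stand up from the housing at x = 0.
- bed (a point): Point on the top of the board (12 mm above the worktop) under the rod's line, 43 mm before the stop's face: where the middle of the offcut's underside may be laid (it then has 8 mm to the stop and at least 12 mm to the pad). Axes as the clamp's.
- stop_face (a point): Middle of the stop's flat face, which looks to the clamp's -y; the stop is 50 mm wide and its top is 60 mm above the worktop. Axes as the clamp's.
- pad_face (a point): Middle of the front face of the round rubber pad (28 mm across) at the end of the rod. It moves with the rod and the pad spring. Axes as the clamp's. At the start it is 90 to 108 mm from stop_face.
- grip_point (a point): Fixed point 108 mm above the worktop between handle and trigger. Along the clamp's y, the fixed handle's outer face (black upright, 24 mm wide, 14 thick, top 125 above worktop) is 20 mm away at -y; the trigger's outer face is 33 mm away at +y when released (36 at its top end), 18 when fully squeezed. Straddle both from above, fingers closing along the clamp's y. Axes as the clamp's.
- trigger_grip (a point): Point on the outer (+y) face of the trigger, a steel bar 14 mm wide and 10 mm thick, 42 mm above its pivot (its top end is 55 above it; pivot 66 mm above the worktop, axis along the clamp's x). It moves about 15 mm towards the handle in a full squeeze.
- trigger (a joint): Trigger angle: 0 released (a spring returns it), 0.36 fully squeezed to the handle; 3 to 20 N at trigger_grip. A full squeeze from released advances the rod 8 mm (29 mm per rad; teeth every 4 mm, so up to the first 4 mm worth of a squeeze may be idle). On release the rod stays where it is.
- rod (a joint): Advance of the rod towards the stop, m; starts between 0 and 0.018, held by 12 N of friction between squeezes. With the pad free, pad_face is 108 mm minus this value from stop_face.
- pad (a joint): How far the pad has sunk towards the steel disc on the rod behind it, m: 0 free, 0.012 all the way. Its spring pushes with 2 N at 0 and 0.6 N more for each mm. The light offcut slides along the board when pushed by the pad, so the pad begins to sink only once the offcut has reached the stop.
- stop: The fixed steel stop of the clamp, part of it. Origin: bottom edge of its face, on the board.
- mug: White mug, 80 mm across, 90 mm high, a bystander. Origin: centre of its underside.
- tape_roll: Blue roll of tape lying flat, 100 mm across, 25 mm high, a bystander. Origin: centre of its underside.
- screw_tin: Round steel tin, 76 mm across, 60 mm high, a bystander. Origin: centre of its underside.
Things that resemble listed ones, but are neither listed nor needed, are in the scene too. What is meant by the offcut is not pink, and is the smaller of those in its own colour.

How it is judged (in metres and radians):
On the way:
1. the offcut lies flat on the board between the jaws, lengthwise, let go, not yet pinched (x of offcut in the frame of bed between -0.011 and 0.011 m and y of offcut in the frame of bed between -0.035 and 0.012 m and z of offcut in the frame of bed below 0.004 m and angle between the y axis of offcut and the y axis of bed, either way round below 0.15 rad and angle between offcut's own z axis and vertical below 0.08 rad and value of joint pad below 0.001 m and contact force between the fingers and offcut below 0.1 N), for 0.2 s.
At the end, for the whole second after the job is handed in: The offcut lies flat on the board within 12 mm of the rod's line and 0.15 rad of lengthwise, pinched between pad and stop, with the pad sunk 2 to 10 mm of its 12 mm, and the fingers hold the trigger squeezed by more than 0.07 rad without touching the offcut (value of joint pad between 0.002 and 0.01 m and contact force between pad and offcut above 1.5 N and contact force between stop and offcut above 1 N and contact force between the fingers and trigger above 1.5 N and contact force between each of the arm, the fingers and offcut below 0.1 N and value of joint trigger above 0.07 rad and x of offcut in the frame of bed between -0.012 and 0.012 m and z of offcut in the frame of bed below 0.006 m and angle between the y axis of offcut and the y axis of bed, either way round below 0.15 rad and angle between offcut's own z axis and vertical below 0.1 rad and linear speed of offcut below 0.01 m/s); the arm keeps its last pose, push and grip.
It fails at once if the pad is driven nearly all the way in (more than 11 mm): crushing (value of joint pad above 0.011 m).
It fails at once if the rod or pad is pushed by the robot instead of by the trigger (contact force between any of the fingers, the arm and rod above 3 N).
It fails at once if the mug, tape roll or tin is moved by more than 30 mm (distance of any of mug, tape_roll, screw_tin from where it was at the start of the episode above 0.03 m).
It also fails if it takes over 72 s, if anything falls off the work surface, if the arm or the gripper's body presses on something with over 40 N, if the wrist force passes 120 N, or if a joint passes its speed limit or range.

## Working session

There is one attempt and no reset: what is moved stays moved. The work goes in short steps, Python scripts to look and compute and a tool call to move; the robot and the scene stay as the last step left them, time stands still between calls to the robot, and variables do not carry over. Pictures are saved under pics/ and viewed, about 8 in all and at most 12, crops included, and the job is handed in when it is done.

Besides the shell and the picture viewer there is one more tool, called after "Call:" as name(argument=value, ...) on one line, values as JSON. send_rows: Moves the arm, as the interface text tells. Its arguments: {"type":"object","properties":{"moves":{"type":"array","items":{"type":"array","items":{"type":"number"}}},"newtons":{"type":"number"}},"required":["moves"]}

```bash
mkdir -p pics; cat > h.py <<'E'
import numpy as np, cv2
from workcell import ctrl
from scipy.spatial.transform import Rotation as R
def snap(name, fn=None):
    c=ctrl.camera(name); np.savez('pics/%s.npz'%(fn or name),**c)
    if fn: cv2.imwrite('pics/%s.png'%fn, c['pixels'][:,:,::-1])
    return c
def load(fn): return dict(np.load('pics/%s.npz'%fn))
def px2w(c,u,v,z):
    K,T=c['camera_matrix'],c['cam_to_world']
    d=T[:3,:3]@np.linalg.solve(K,[u,v,1.]); o=T[:3,3]
    return o+d*(z-o[2])/d[2]
def w2px(c,p):
    K,T=c['camera_matrix'],c['cam_to_world']
    q=K@(T[:3,:3].T@(np.asarray(p,float)-T[:3,3])); return q[:2]/q[2]
E
python3 - <<'E'
from h import *
a=snap('top','top0');b=snap('scene','scene0')
for c in(a,b):print(c['cam_to_world'].round(3),c['camera_matrix'].round(0).tolist())
print(ctrl.sense())
E
```

```text
[[ 0.004 -0.998  0.07   0.52 ]
 [-1.    -0.004 -0.003 -0.008]
 [ 0.003 -0.07  -0.998  1.358]
 [ 0.     0.     0.     1.   ]] [[504.0, 0.0, 290.0], [0.0, 504.0, 218.0], [0.0, 0.0, 1.0]]
[[ 0.567  0.688 -0.453  1.07 ]
 [ 0.824 -0.467  0.321 -0.331]
 [ 0.009 -0.555 -0.832  0.94 ]
 [ 0.     0.     0.     1.   ]] [[385.0, 0.0, 287.0], [0.0, 385.0, 211.0], [0.0, 0.0, 1.0]]
{'time_s': 0.1, 'joint_positions': array([-8.28211267e+01,  3.02727481e+01,  8.21481882e+01, -5.23169613e-04,
        6.76902628e+01, -1.02268143e+01]), 'qvel': array([-0.11294482, -0.07536839, -0.17413677,  0.09685499,  0.07264753,
        0.04443639]), 'joint_torque': array([ 6.24060958e-04, -4.43303454e+01, -1.78586715e+01, -2.85099877e-04,
        3.84728221e-03, -1.15938022e-05]), 'eef_pos': array([ 0.18690938, -0.59572878,  0.23044579]), 'tool_rot': array([-1.79890482e+02, -1.92669498e-02,  1.74058682e+01]), 'contact_force': array([-0.62323441,  0.05577629, -0.53714144]), 'torque': array([-0.01904861, -0.02347016, -0.05143066]), 'grip_width': 0.08510487242590424}
```

View pics/top0.png

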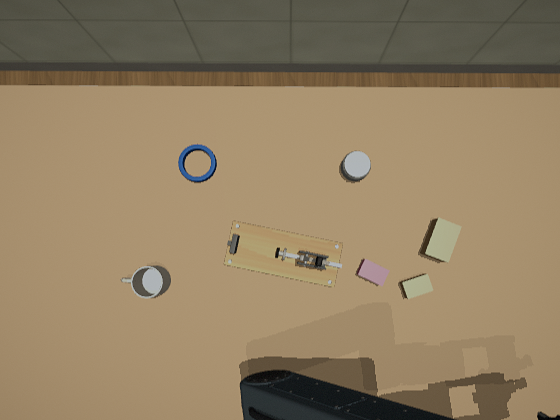

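View pics/scene0.png

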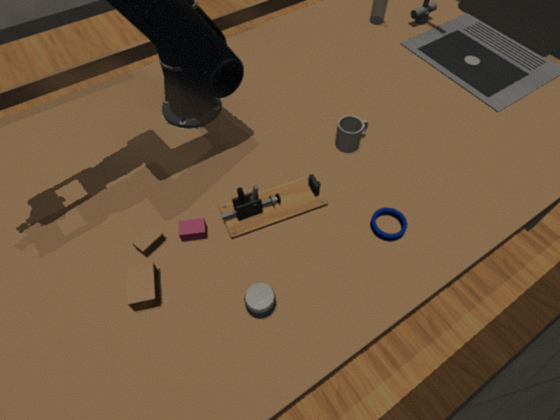

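Three blocks could be taken for the offcut: the large beige one at (441,240), the pink one at (373,272) and the small beige one at (416,286). By the description it is the small beige one at (416,286). I'll check that in a close crop that also covers the clamp: board corners near (233,221), (342,242), (332,287) and (224,265), stop at the left (234,244).

```bash
python3 - <<'E'
from h import *
c=load('top0');p=c['pixels']
cv2.imwrite('pics/crop1.png',cv2.resize(p[205:305,210:470],None,fx=3,fy=3,interpolation=cv2.INTER_CUBIC)[:,:,::-1])
hsv=cv2.cvtColor(p,cv2.COLOR_RGB2HSV)
for (u,v) in((416,286),(441,240),(373,272)):
    m=np.zeros((422,562),np.uint8); 
    cv2.floodFill(p.copy(),m,(u,v),255,(10,10,10),(10,10,10),cv2.FLOODFILL_FIXED_RANGE|(255<<8))
    pts=np.argwhere(m[1:-1,1:-1]==255)[:,::-1]
    w=np.array([px2w(c,*q,.038)[:2] for q in pts],np.float32)
    print(u,v,p[v,u],len(pts),cv2.minAreaRect(w*1000), w.mean(0))
for q in((233,221),(342,242),(332,287),(224,265)):print(q,px2w(c,*q,.012).round(4))
E
```

```text
416 286 [173 174 142] 450 ((435.946533203125, -346.1500549316406), (43.93394088745117, 68.12843322753906), 18.374366760253906) [ 0.43560094 -0.34621888]
441 240 [173 174 142] 940 ((557.4929809570312, -414.3316650390625), (64.48463439941406, 100.37845611572266), 68.65303039550781) [ 0.55761105 -0.41439182]
373 272 [174 144 154] 448 ((472.04345703125, -231.3017578125), (69.51184844970703, 43.16450881958008), 63.60692596435547) [ 0.4723576  -0.23132956]
(233, 221) [0.6053 0.1388 0.012 ]
(342, 242) [ 0.5504 -0.1524  0.012 ]
(332, 287) [ 0.4311 -0.1254  0.012 ]
(224, 265) [0.4881 0.1614 0.012 ]
```

View pics/crop1.png

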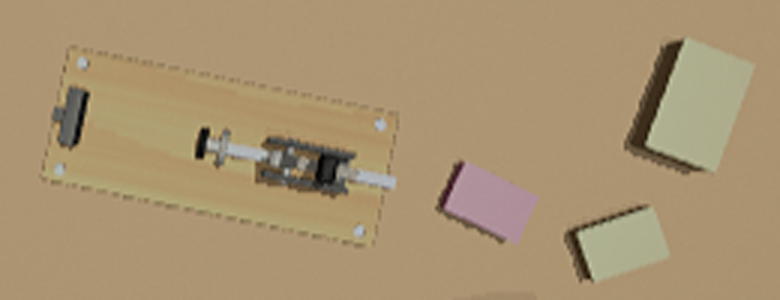

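The crop confirms it: the small beige block is the offcut. The fit gives 44 x 68 mm, centred at (0.436, -0.346), and the other beige block measures 64 x 100. The clamp's rod points along about 79° world, with the stop at the left. Next I'll write a planner and get a close wrist view of the clamp.

```bash
cat >> h.py <<'E'
def plan(p,yaw,p0=None,yaw0=None,n=None):
    """rows' [x y z rx ry rz] to go straight to p, tool down at yaw (deg)"""
    s=ctrl.sense()
    R0=R.from_euler('xyz',s['tool_rot'],degrees=True) if yaw0 is None else R.from_euler('xyz',[180,0,yaw0],degrees=True)
    P0=s['eef_pos'] if p0 is None else np.array(p0); R1=R.from_euler('xyz',[180,0,yaw],degrees=True)
    rv=(R0.inv()*R1).as_rotvec(degrees=True)/8; d=np.array(p)-P0
    n=n or int(np.ceil(max(np.linalg.norm(d)/.025,np.abs(rv).max())))
    for i in range(n):
        Ri=R0*R.from_rotvec(rv*8*i/n,degrees=True)
        print('  ',np.r_[Ri.inv().apply(d/n)/.025,rv/n].round(2).tolist())
E
python3 - <<'E'
from h import *
plan([.47,0,.33],79)
E
```

```text
[0.66, -0.72, -0.15, -0.0, -0.0, -0.29]
   [0.69, -0.69, -0.15, -0.0, -0.0, -0.29]
   [0.72, -0.66, -0.15, -0.0, -0.0, -0.29]
   [0.74, -0.63, -0.15, -0.0, -0.0, -0.29]
   [0.77, -0.6, -0.15, -0.0, -0.0, -0.29]
   [0.79, -0.57, -0.15, -0.0, -0.0, -0.29]
   [0.81, -0.54, -0.15, -0.0, -0.0, -0.29]
   [0.84, -0.51, -0.15, -0.0, -0.0, -0.29]
   [0.86, -0.47, -0.15, -0.0, -0.0, -0.29]
   [0.87, -0.44, -0.15, -0.0, -0.0, -0.29]
   [0.89, -0.4, -0.15, -0.0, -0.0, -0.29]
   [0.91, -0.37, -0.15, -0.0, -0.0, -0.29]
   [0.92, -0.33, -0.15, -0.0, -0.0, -0.29]
   [0.93, -0.29, -0.15, -0.0, -0.0, -0.29]
   [0.94, -0.26, -0.15, -0.0, -0.0, -0.29]
   [0.95, -0.22, -0.15, -0.0, -0.0, -0.29]
   [0.96, -0.18, -0.15, -0.0, -0.0, -0.29]
   [0.97, -0.14, -0.15, -0.0, -0.0, -0.29]
   [0.97, -0.1, -0.15, -0.0, -0.0, -0.29]
   [0.98, -0.07, -0.15, -0.0, -0.0, -0.29]
   [0.98, -0.03, -0.15, -0.0, -0.0, -0.29]
   [0.98, 0.01, -0.15, -0.0, -0.0, -0.29]
   [0.98, 0.05, -0.15, -0.0, -0.0, -0.29]
   [0.97, 0.09, -0.15, -0.0, -0.0, -0.29]
   [0.97, 0.13, -0.15, -0.0, -0.0, -0.29]
   [0.96, 0.17, -0.15, -0.0, -0.0, -0.29]
   [0.96, 0.21, -0.15, -0.0, -0.0, -0.29]
```

Call:
send_rows(moves=[[0,0.66,-0.72,-0.15,0,0,-0.29],[0,0.69,-0.69,-0.15,0,0,-0.29],[0,0.72,-0.66,-0.15,0,0,-0.29],[0,0.74,-0.63,-0.15,0,0,-0.29],[0,0.77,-0.6,-0.15,0,0,-0.29],[0,0.79,-0.57,-0.15,0,0,-0.29],[0,0.81,-0.54,-0.15,0,0,-0.29],[0,0.84,-0.51,-0.15,0,0,-0.29]], newtons=40)

```text
time_s: 0.9
eef_pos: [0.2703, -0.4185, 0.2611]
tool_rot: [-179.9, -0.0, 36.1]
contact_force: [0.2, -0.1, 0.1]
grip_width: 0.0855
```

Call:
send_rows(moves=[[0,0.86,-0.47,-0.15,0,0,-0.29],[0,0.87,-0.44,-0.15,0,0,-0.29],[0,0.89,-0.4,-0.15,0,0,-0.29],[0,0.91,-0.37,-0.15,0,0,-0.29],[0,0.92,-0.33,-0.15,0,0,-0.29],[0,0.93,-0.29,-0.15,0,0,-0.29],[0,0.94,-0.26,-0.15,0,0,-0.29],[0,0.95,-0.22,-0.15,0,0,-0.29]])

```text
time_s: 1.7
eef_pos: [0.3528, -0.2415, 0.2912]
tool_rot: [-180.0, -0.0, 54.6]
contact_force: [0.3, 0.3, 0.6]
grip_width: 0.0855
```

Call:
send_rows(moves=[[0,0.96,-0.18,-0.15,0,0,-0.29],[0,0.97,-0.14,-0.15,0,0,-0.29],[0,0.97,-0.1,-0.15,0,0,-0.29],[0,0.98,-0.07,-0.15,0,0,-0.29],[0,0.98,-0.03,-0.15,0,0,-0.29],[0,0.98,0.01,-0.15,0,0,-0.29],[0,0.98,0.05,-0.15,0,0,-0.29],[0,0,0,0,0,0,0]])

```text
time_s: 2.5
eef_pos: [0.4247, -0.0849, 0.3177]
tool_rot: [180.0, -0.0, 71.0]
contact_force: [0.5, -0.5, -0.4]
grip_width: 0.0855
```

```bash
python3 - <<'E'
from h import *
c=snap('wrist','w1')
print(c['cam_to_world'].round(3),c['camera_matrix'].round(1).tolist()); s=ctrl.sense(); print(s['time_s'],s['eef_pos'],s['tool_rot'])
# reprojection of rough corners
for q in((.6053,.1388),(.5504,-.1524),(.4311,-.1254),(.4881,.1614)):print(w2px(c,[*q,.012]).round(0))
E
```

```text
[[ 0.946 -0.308 -0.1    0.45 ]
 [-0.324 -0.9   -0.292 -0.01 ]
 [ 0.     0.309 -0.951  0.46 ]
 [ 0.     0.     0.     1.   ]] [[312.0, 0.0, 282.0], [0.0, 312.0, 210.5], [0.0, 0.0, 1.0]]
2.55 [ 0.42415524 -0.08596698  0.31746416] [-1.79982006e+02  1.38438559e-02  7.09086734e+01]
[365. -61.]
[378. 182.]
[295. 191.]
[265. -44.]
```

View pics/w1.png

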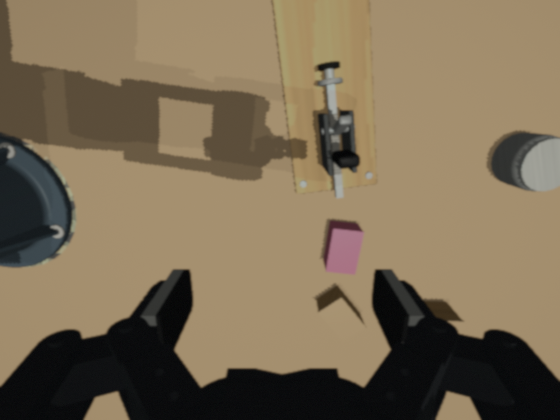

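The wrist view shows the clamp with pad front at (329,66), disc (329,82), handle (345,158) and board corners (297,193) and (378,184). The stop is out of view. Now I'll fit the clamp pose and plan the pick.

```bash
python3 - <<'E'
from h import *
from scipy.optimize import least_squares
t=load('top0');w=load('w1')
cor=[(.06,.15),(.06,-.15),(-.06,-.15),(-.06,.15)]
tp=[(232.7,220.7),(342.3,242.3),(334.3,287),(224,265.3)]
obs=[(t,c,p,1/2.6) for c,p in zip(cor,tp)]+[(w,(-.06,-.15),(297,193),1/1.4),(w,(.06,-.15),(378,184),1/1.4)]
def tow(x,q,z):
    c,s=np.cos(x[2]),np.sin(x[2]); return [x[0]+c*q[0]-s*q[1],x[1]+s*q[0]+c*q[1],z]
f=lambda x:np.ravel([(w2px(c,tow(x,q,.012))-p)/(k*2.6) for c,q,p,k in obs])
r=least_squares(f,[.52,.005,-.19],loss='soft_l1');x=r.x
print(x[:2],np.degrees(x[2]),f(x).reshape(-1,2).round(1).tolist())
def loc(c,u,v,z):
    p=px2w(c,u,v,z)[:2]-x[:2]; C,S=np.cos(x[2]),np.sin(x[2]); return (np.array([[C,S],[-S,C]])@p*1000).round(1)
print('pad w',loc(w,329,64,.04),'disc',loc(w,329,82,.04),'tail',loc(w,339,195,.032))
print('handle top',loc(w,345,158,.125))
print('pad top cam',loc(t,210+200/3,205+142/3,.046),'stop top face mid',loc(t,210+85/3,205+119/3,.06),'handle',loc(t,210+326/3,205+167/3,.125))
# offcut from top only
plan([.436,-.346,.12],108.4); print(np.linalg.norm([.436,-.346]))
E
```

```text
[0.51893648 0.00436033] -10.791095638052935 [[-0.3, 0.1], [0.4, -0.1], [0.1, -0.3], [-0.6, -0.3], [-0.2, 1.0], [-0.2, -0.2]]
pad w [ 0.3 17.1] disc [-1.7 -3.4] tail [  -0.6 -153.2]
handle top [ -4.6 -85.9]
pad top cam [ 0.1 16.9] stop top face mid [  0.6 117. ] handle [ -0.1 -89.2]
   [-0.69, 0.28, 0.56, -0.0, 0.0, -0.33]
   [-0.7, 0.24, 0.56, -0.0, 0.0, -0.33]
   [-0.71, 0.21, 0.56, -0.0, 0.0, -0.33]
   [-0.72, 0.18, 0.56, -0.0, 0.0, -0.33]
   [-0.73, 0.14, 0.56, -0.0, 0.0, -0.33]
   [-0.74, 0.11, 0.56, -0.0, 0.0, -0.33]
   [-0.74, 0.07, 0.56, -0.0, 0.0, -0.33]
   [-0.74, 0.04, 0.56, -0.0, 0.0, -0.33]
   [-0.74, 0.0, 0.56, -0.0, 0.0, -0.33]
   [-0.74, -0.03, 0.56, -0.0, 0.0, -0.33]
   [-0.74, -0.07, 0.56, -0.0, 0.0, -0.33]
   [-0.74, -0.1, 0.56, -0.0, 0.0, -0.33]
   [-0.73, -0.13, 0.56, -0.0, 0.0, -0.33]
   [-0.72, -0.17, 0.56, -0.0, 0.0, -0.33]
0.55660758169468
```

Call:
send_rows(moves=[[0,-0.69,0.28,0.56,0,0,-0.33],[0,-0.7,0.24,0.56,0,0,-0.33],[0,-0.71,0.21,0.56,0,0,-0.33],[0,-0.72,0.18,0.56,0,0,-0.33],[0,-0.73,0.14,0.56,0,0,-0.33],[0,-0.74,0.11,0.56,0,0,-0.33],[0,-0.74,0.07,0.56,0,0,-0.33],[0,-0.74,0.04,0.56,0,0,-0.33]])

```text
time_s: 3.35
eef_pos: [0.4295, -0.237, 0.2046]
tool_rot: [-179.9, -0.0, 91.9]
contact_force: [1.0, -0.2, 0.1]
grip_width: 0.0852
```

Call:
send_rows(moves=[[0,-0.74,0,0.56,0,0,-0.33],[0,-0.74,-0.03,0.56,0,0,-0.33],[0,-0.74,-0.07,0.56,0,0,-0.33],[0,-0.74,-0.1,0.56,0,0,-0.33],[0,-0.73,-0.13,0.56,0,0,-0.33],[0,-0.72,-0.17,0.56,0,0,-0.33],[0,0,0,0,0,0,0]])

```text
time_s: 4.05
eef_pos: [0.433, -0.3491, 0.1196]
tool_rot: [-179.9, -0.1, 107.5]
contact_force: [-0.3, -0.3, 0.1]
grip_width: 0.0857
```

```bash
python3 - <<'E'
from h import *
c=snap('wrist','w2');s=ctrl.sense(); print(s['time_s'],s['eef_pos'],s['tool_rot'])
p=c['pixels'].copy()
ctr=w2px(c,[.436,-.346,.038]);print(ctr)
a=np.radians(108.4);l=np.array([np.cos(a),np.sin(a)])*.035;k=np.array([np.sin(a),-np.cos(a)])*.0225
P=[np.r_[np.array([.436,-.346])+i*l+j*k,.038] for i,j in((1,1),(1,-1),(-1,-1),(-1,1))]
cv2.polylines(p,[np.int32([w2px(c,q) for q in P])],True,(255,0,0),1)
cv2.imwrite('pics/w2o.png',p[:,:,::-1])
plan([.436,-.346,.018],108.4)
E
```

```text
4.1 [ 0.43303152 -0.34755768  0.12039384] [-1.79934224e+02 -1.26466152e-01  1.07513187e+02]
[287.10750183 215.85656489]
   [0.0, 0.03, 0.82, -0.0, -0.0, -0.02]
   [0.0, 0.03, 0.82, -0.0, -0.0, -0.02]
   [0.0, 0.03, 0.82, -0.0, -0.0, -0.02]
   [0.0, 0.03, 0.82, -0.0, -0.0, -0.02]
   [0.0, 0.03, 0.82, -0.0, -0.0, -0.02]
```

View pics/w2o.png

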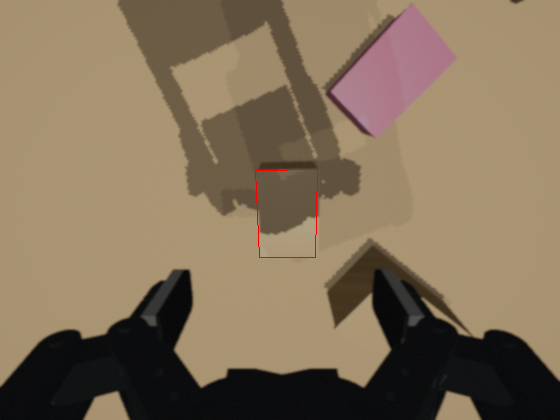

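The overlay lies on the small offcut's top at (287,215), and the big block at (370,290) is clear. I'll descend and grip.

Call:
send_rows(moves=[[0,0,0.03,0.92,0,0,-0.02],[0,0,0.03,0.92,0,0,-0.02],[0,0,0.03,0.92,0,0,-0.02],[0,0,0.03,0.92,0,0,-0.02],[0,0,0.03,0.9,0,0,-0.02],[0,0,0,0,0,0,0],[0,0,0,0,0,0,0]])

```text
time_s: 4.8
eef_pos: [0.4377, -0.3449, 0.0076]
tool_rot: [-180.0, -0.0, 108.5]
contact_force: [0.9, 0.3, 0.3]
grip_width: 0.0853
```

Call:
send_rows(moves=[[120,0,0,0,0,0,0],[180,0,0,0,0,0,0],[180,0,0,0,0,0,0],[180,0,0,0,0,0,0],[180,0,0,0,0,0,0],[180,0,0,0,0,0,0]], newtons=35)

```text
time_s: 5.4
eef_pos: [0.4383, -0.3459, 0.0083]
tool_rot: [180.0, 0.1, 108.5]
contact_force: [-0.8, 0.0, 6.1]
grip_width: 0.0442
```

Call:
send_rows(moves=[[180,0,0,-0.6,0,0,0],[180,0,0,-1,0,0,0],[180,0,0,-1,0,0,0],[180,0,0,-1,0,0,0],[180,0,0,-1,0,0,0],[180,0,0,-1,0,0,0],[180,0,0,0,0,0,0]])

```text
time_s: 6.1
eef_pos: [0.4395, -0.3471, 0.1511]
tool_rot: [179.8, 0.4, 108.5]
contact_force: [0.3, -0.9, -1.6]
grip_width: 0.0445
```

```bash
python3 - <<'E'
from h import *
s=ctrl.sense();print(s['eef_pos'],s['tool_rot'])
x=np.array([.51894,.00436]);a=np.radians(79.2)
y=np.array([np.cos(a),np.sin(a)]);b=x+y*.068
print(b);plan([*b,.14],79.2)
E
```

```text
[ 0.43953838 -0.34707011  0.15114005] [179.82264597   0.43337627 108.53090052]
[0.53168193 0.07115553]
   [0.82, 0.49, 0.02, 0.0, 0.0, 0.2]
   [0.83, 0.47, 0.02, 0.0, 0.0, 0.2]
   [0.84, 0.44, 0.02, 0.0, 0.0, 0.2]
   [0.86, 0.42, 0.02, 0.0, 0.0, 0.2]
   [0.87, 0.39, 0.02, 0.0, 0.0, 0.2]
   [0.88, 0.37, 0.02, 0.0, 0.0, 0.2]
   [0.89, 0.34, 0.02, 0.0, 0.0, 0.2]
   [0.9, 0.32, 0.02, 0.0, 0.0, 0.2]
   [0.91, 0.29, 0.02, 0.0, 0.0, 0.2]
   [0.91, 0.27, 0.02, 0.0, 0.0, 0.2]
   [0.92, 0.24, 0.02, 0.0, 0.0, 0.2]
   [0.93, 0.21, 0.02, 0.0, 0.0, 0.2]
   [0.93, 0.19, 0.02, 0.0, 0.0, 0.2]
   [0.94, 0.16, 0.02, 0.0, 0.0, 0.2]
   [0.94, 0.13, 0.02, 0.0, 0.0, 0.2]
   [0.95, 0.11, 0.02, 0.0, 0.0, 0.2]
   [0.95, 0.08, 0.02, 0.0, 0.0, 0.2]
   [0.95, 0.05, 0.02, 0.0, 0.0, 0.2]
```

Call:
send_rows(moves=[[180,0,0,-1,0,0,0],[180,0.3,0.18,-1,0,0,0],[180,0.52,0.31,-1,0,0,0.2],[180,0.83,0.47,0,0,0,0.2],[180,0.84,0.44,0,0,0,0.2],[180,0.86,0.42,0,0,0,0.2],[180,0.87,0.39,0,0,0,0.2],[180,0.88,0.37,0,0,0,0.2]])

```text
time_s: 6.9
eef_pos: [0.4677, -0.2041, 0.2213]
tool_rot: [-179.9, -0.1, 98.8]
contact_force: [0.6, -0.3, -1.3]
grip_width: 0.0446
```

Call:
send_rows(moves=[[180,0.89,0.34,0,0,0,0.2],[180,0.9,0.32,0,0,0,0.2],[180,0.91,0.29,0,0,0,0.2],[180,0.91,0.27,0,0,0,0.2],[180,0.92,0.24,0,0,0,0.2],[180,0.93,0.21,0,0,0,0.2],[180,0.93,0.19,0,0,0,0.2],[180,0.94,0.16,0,0,0,0.2]])

```text
time_s: 7.7
eef_pos: [0.5075, -0.0182, 0.2213]
tool_rot: [-179.9, -0.0, 86.1]
contact_force: [0.1, -0.0, -1.7]
grip_width: 0.0443
```

Call:
send_rows(moves=[[180,0.94,0.13,0.6,0,0,0.2],[180,0.95,0.11,0.9,0,0,0.2],[180,0.95,0.08,1,0,0,0.2],[180,0.95,0.05,1,0,0,0.2],[180,0,0,0,0,0,0],[180,0,0,0,0,0,0]])

```text
time_s: 8.3
eef_pos: [0.5269, 0.0742, 0.1336]
tool_rot: [-179.8, 0.0, 79.8]
contact_force: [-0.3, 0.3, -1.1]
grip_width: 0.0442
```

```bash
python3 - <<'E'
from h import *
c=snap('wrist','w3');s=ctrl.sense();print(s['time_s'],s['eef_pos'],s['tool_rot'],s['grip_width'])
x=np.array([.51894,.00436]);a=np.radians(79.2)
y=np.array([np.cos(a),np.sin(a)]);X=np.array([y[1],-y[0]])
for q in((-.025,.117,.06),(.025,.117,.06),(.025,.117,.012),(-.06,.15,.012),(.06,.15,.012)): print(q,w2px(c,np.r_[x+X*q[0]+y*q[1],q[2]]).round(1))
plan([*(x+y*.068),.07],79.2)
E
```

```text
8.35 [0.52763818 0.07360063 0.13449759] [-1.79970946e+02  2.34540436e-02  7.97656124e+01] 0.04473345407581726
(-0.025, 0.117, 0.06) [254.4 157.5]
(0.025, 0.117, 0.06) [326.8 158.4]
(0.025, 0.117, 0.012) [319.1 149.8]
(-0.06, 0.15, 0.012) [215.4 106.9]
(0.06, 0.15, 0.012) [364.7 108.8]
   [-0.02, 0.06, 0.86, -0.0, 0.0, 0.02]
   [-0.02, 0.06, 0.86, -0.0, 0.0, 0.02]
   [-0.02, 0.06, 0.86, -0.0, 0.0, 0.02]
```

View pics/w3.png

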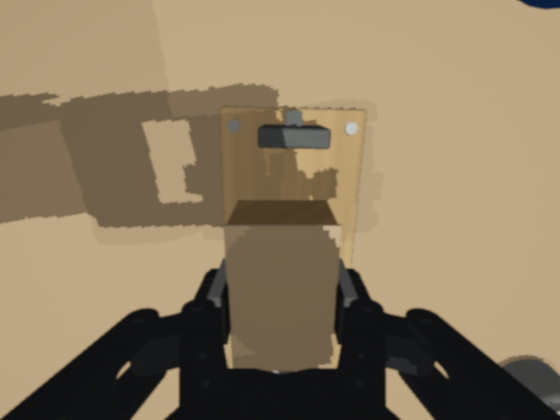

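The wrist view shows the offcut centred in the fingers at column 282. The stop spans columns 259–330 with its face's top edge at row 148, and the board end corners are (221,107) and (366,110). The stop centre is about 8 mm to tool +y of the offcut, and the stop face is at about y = +123 mm in the clamp frame. I'll correct for that and lower.

Call:
send_rows(moves=[[180,0.1,0.3,0,0,0,0.09],[180,0,0,0.9,0,0,0],[180,0,0,0.9,0,0,0],[180,0,0,0.9,0,0,0],[180,0,0,0.9,0,0,0],[180,0,0,0.8,0,0,0],[180,0,0,0,0,0,0],[180,0,0,0,0,0,0]])

```text
time_s: 9.15
eef_pos: [0.5368, 0.0743, 0.0253]
tool_rot: [179.9, -0.0, 78.9]
contact_force: [-0.7, 0.6, -1.9]
grip_width: 0.0448
```

Call:
send_rows(moves=[[180,0,0,0.1,0,0,0],[180,0,0,0.08,0,0,0],[180,0,0,0,0,0,0],[180,0,0,0,0,0,0]])

```text
time_s: 9.55
eef_pos: [0.5359, 0.075, 0.0205]
tool_rot: [180.0, -0.0, 79.0]
contact_force: [-0.4, 0.2, -0.6]
grip_width: 0.0447
```

Call:
send_rows(moves=[[180,0,0,0.04,0,0,0],[180,0,0,0,0,0,0],[120,0,0,0,0,0,0],[90,0,0,0,0,0,0],[60,0,0,0,0,0,0],[30,0,0,0,0,0,0],[30,0,0,0,0,0,0]])

```text
time_s: 10.25
eef_pos: [0.5356, 0.075, 0.0189]
tool_rot: [-180.0, 0.0, 79.0]
contact_force: [0.6, -0.5, 0.4]
grip_width: 0.0752
```

Call:
send_rows(moves=[[30,0,0,0,0,0,0],[30,0,0,-0.4,0,0,0],[30,0,0,-1,0,0,0],[30,0,0,-1,0,0,0],[30,0,0,-1,0,0,0],[30,0,0,-1,0,0,0],[30,0,0,-1,0,0,0],[30,0,0,-1,0,0,0]])

```text
time_s: 11.05
eef_pos: [0.5354, 0.075, 0.1809]
tool_rot: [180.0, -0.0, 79.0]
contact_force: [0.7, 0.1, 0.0]
grip_width: 0.0755
```

```bash
python3 - <<'E'
from h import *
c=snap('wrist','w4');t=snap('top','top4')
s=ctrl.sense();print(s['time_s'],s['eef_pos'],s['tool_rot'],s['grip_width'])
E
```

```text
11.15 [0.53800005 0.07492738 0.18313434] [ 1.79527256e+02 -6.02523149e-02  7.90154286e+01] 0.07504701133684272
```

View pics/w4.png

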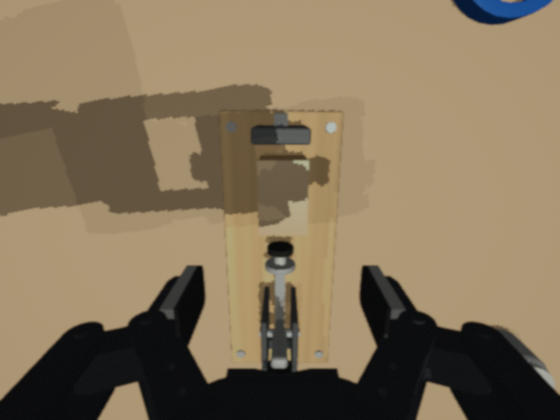

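The offcut lies on the board in line: its centre column is 283, with the stop centre at 281 and the pad at (280,248). There are gaps on both sides. I'll refit the clamp from this view and plan the straddle.

```bash
python3 - <<'E'
from h import *
from scipy.optimize import least_squares
t=load('top0');w=load('w1');v=load('w4')
cor=[(.06,.15),(.06,-.15),(-.06,-.15),(-.06,.15)]
tp=[(232.7,220.7),(342.3,242.3),(334.3,287),(224,265.3)]
obs=[(t,c,p,1) for c,p in zip(cor,tp)]+[(w,(-.06,-.15),(297,193),2),(w,(.06,-.15),(378,184),2),(v,(-.06,.15),(220,110),2),(v,(.06,.15),(342,110),2)]
def tow(x,q,z):
    c,s=np.cos(x[2]),np.sin(x[2]); return [x[0]+c*q[0]-s*q[1],x[1]+s*q[0]+c*q[1],z]
f=lambda x:np.ravel([(w2px(c,tow(x,q,.012))-p)/k for c,q,p,k in obs])
r=least_squares(f,[.52,.005,-.19],loss='soft_l1');x=r.x
print(x,np.degrees(x[2]),f(x).reshape(-1,2).round(1).tolist())
np.save('clamp.npy',x)
def loc(c,u,v,z):
    p=px2w(c,u,v,z)[:2]-x[:2]; C,S=np.cos(x[2]),np.sin(x[2]); return (np.array([[C,S],[-S,C]])@p*1000).round(1)
print('stop',loc(v,281,144,.06),'pad',loc(v,280,243,.046),'offcut ends',loc(v,283.5,157,.05),loc(v,283.5,236,.05))
print('handle',loc(w,345,158,.125),loc(t,210+326/3,205+167/3,.125))
g=tow(x,(0,-.075),.2);print(g);plan(g,np.degrees(x[2]))
E
```

```text
[ 0.51951679  0.00454477 -0.19163486] -10.979868956039338 [[-0.3, -0.3], [0.4, -0.1], [-0.1, -0.4], [-0.7, -0.7], [-0.2, 0.8], [-0.2, -0.2], [-1.8, 0.2], [0.4, 0.3]]
stop [  1.5 123.7] pad [ 0.5 28. ] offcut ends [  3.7 111.5] [ 3.9 37. ]
handle [ -4.9 -86.2] [ -0.3 -89.5]
[np.float64(0.505231987884121), np.float64(-0.06908228782472245), 0.2]
   [-0.49, -0.02, -0.06, 0.0, -0.0, 0.94]
   [-0.49, 0.05, -0.06, 0.0, -0.0, 0.94]
   [-0.48, 0.11, -0.06, 0.0, -0.0, 0.94]
   [-0.46, 0.17, -0.06, 0.0, -0.0, 0.94]
   [-0.43, 0.23, -0.06, 0.0, -0.0, 0.94]
   [-0.4, 0.29, -0.06, 0.0, -0.0, 0.94]
   [-0.36, 0.34, -0.06, 0.0, -0.0, 0.94]
   [-0.31, 0.38, -0.06, 0.0, -0.0, 0.94]
   [-0.26, 0.42, -0.06, 0.0, -0.0, 0.94]
   [-0.2, 0.45, -0.06, 0.0, -0.0, 0.94]
   [-0.14, 0.47, -0.06, 0.0, -0.0, 0.94]
   [-0.08, 0.49, -0.06, 0.0, -0.0, 0.94]
```

Call:
send_rows(moves=[[0,-0.49,-0.02,-0.06,0,0,0.94],[0,-0.49,0.05,-0.06,0,0,0.94],[0,-0.48,0.11,-0.06,0,0,0.94],[0,-0.46,0.17,-0.06,0,0,0.94],[0,-0.43,0.23,-0.06,0,0,0.94],[0,-0.4,0.29,-0.06,0,0,0.94],[0,-0.36,0.34,-0.06,0,0,0.94],[0,-0.31,0.38,-0.06,0,0,0.94]])

```text
time_s: 11.95
eef_pos: [0.5128, -0.0212, 0.1907]
tool_rot: [-180.0, 0.1, 18.5]
contact_force: [0.6, 0.2, -0.2]
grip_width: 0.0855
```

Call:
send_rows(moves=[[0,-0.26,0.42,-0.06,0,0,0.94],[0,-0.2,0.45,-0.06,0,0,0.94],[0,-0.14,0.47,-0.06,0,0,0.94],[0,-0.08,0.49,-0.06,0,0,0.94],[0,0,0,0,0,0,0],[0,0,0,0,0,0,0]])

```text
time_s: 12.55
eef_pos: [0.5023, -0.0687, 0.1968]
tool_rot: [-180.0, 0.0, -11.1]
contact_force: [0.2, 0.0, 0.9]
grip_width: 0.0856
```

```bash
python3 - <<'E'
from h import *
c=snap('wrist','w5');s=ctrl.sense();print(s['time_s'],s['eef_pos'],s['tool_rot'],s['grip_width'])
x=np.load('clamp.npy')
def tow(q):
    C,S=np.cos(x[2]),np.sin(x[2]); return [x[0]+C*q[0]-S*q[1],x[1]+S*q[0]+C*q[1],q[2]]
for q in((0,-.095,.125),(0,-.081,.125),(0,-.039,.121),(0,.02,.032),(0,.0375,.05)):print(q,w2px(c,tow(q)).round(1))
plan(tow((0,-.075,.0)),np.degrees(x[2]),n=10)
E
```

```text
12.6 [ 0.50232919 -0.06847885  0.19676844] [-1.79974947e+02  5.09639521e-02 -1.11112506e+01] 0.08544808240177418
(0, -0.095, 0.125) [308.5 219.2]
(0, -0.081, 0.125) [289.3 219.2]
(0, -0.039, 0.121) [232.5 217.4]
(0, 0.02, 0.032) [187.5 188.3]
(0, 0.0375, 0.05) [163.9 192.9]
   [0.01, 0.0, 0.79, -0.0, 0.0, -0.0]
   [0.01, 0.0, 0.79, -0.0, 0.0, -0.0]
   [0.01, 0.0, 0.79, -0.0, 0.0, -0.0]
   [0.01, 0.0, 0.79, -0.0, 0.0, -0.0]
   [0.01, 0.0, 0.79, -0.0, 0.0, -0.0]
   [0.01, 0.0, 0.79, -0.0, 0.0, -0.0]
   [0.01, 0.0, 0.79, -0.0, 0.0, -0.0]
   [0.01, 0.0, 0.79, -0.0, 0.0, -0.0]
   [0.01, 0.0, 0.79, -0.0, 0.0, -0.0]
   [0.01, 0.0, 0.79, -0.0, 0.0, -0.0]
```

View pics/w5.png

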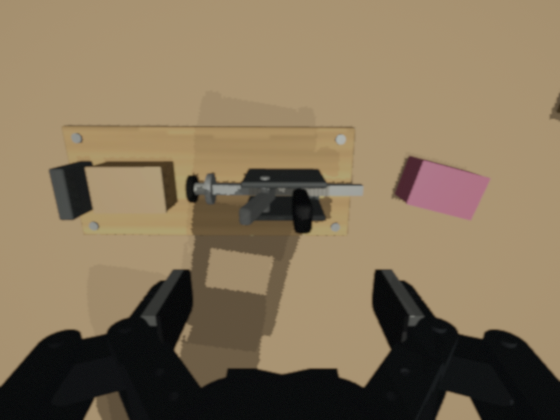

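The clamp is clear in this view: handle top at (302,225), trigger top end at (247,215), pad front at col 187, disc 209, offcut 88–166, stop 52–85. Handle and trigger put grip_point at about y = -78 mm, so I'll shift 3 mm and go down straddling both.

Call:
send_rows(moves=[[0,0.1,0.12,0.4,0,0,0.02],[0,0,0,0.8,0,0,0],[0,0,0,0.8,0,0,0],[0,0,0,0.8,0,0,0],[0,0,0,0.8,0,0,0],[0,0,0,0.8,0,0,0],[0,0,0,0,0,0,0],[0,0,0,0,0,0,0]])

```text
time_s: 13.4
eef_pos: [0.5044, -0.072, 0.0865]
tool_rot: [-180.0, 0.1, -11.3]
contact_force: [0.5, 1.4, 0.1]
grip_width: 0.0853
```

Call:
send_rows(moves=[[60,0,0,0,0,0,0],[80,0,0,0,0,0,0],[80,0,0,0,0,0,0],[80,0,0,0,0,0,0]])

```text
time_s: 13.8
eef_pos: [0.5052, -0.0721, 0.088]
tool_rot: [-180.0, -0.1, -11.4]
contact_force: [0.7, 4.1, 2.2]
grip_width: 0.0588
```

```bash
python3 - <<'E'
from h import *
c=snap('wrist','w6');s=ctrl.sense();print({k:np.round(s[k],4) for k in('time_s','eef_pos','tool_rot','grip_width','contact_force')})
E
```

```text
{'time_s': np.float64(13.85), 'eef_pos': array([ 0.5052, -0.0722,  0.0878]), 'tool_rot': array([-1.799857e+02, -1.078000e-01, -1.139990e+01]), 'grip_width': np.float64(0.0588), 'contact_force': array([1.7052, 4.4141, 3.2516])}
```

View pics/w6.png

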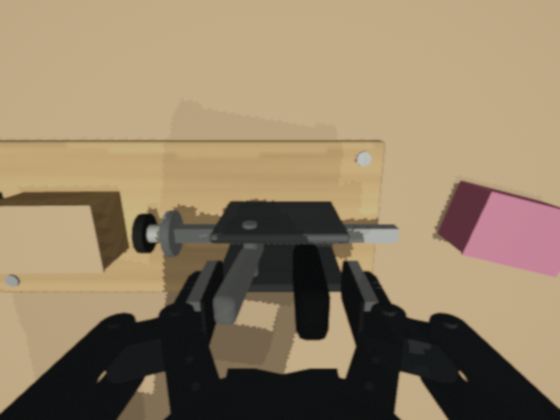

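The fingers straddle both bars: trigger under the left finger at (228,290), handle (312,300). The pad front is at col 133, the disc at 171 and the offcut edge at col 126. The width of 58.8 mm with a 4 N side force means the trigger is just touched. Now the first squeeze.

Call:
send_rows(moves=[[145,0,0,0,0,0,0],[145,0,0,0,0,0,0],[145,0,0,0,0,0,0],[145,0,0,0,0,0,0],[145,0,0,0,0,0,0]])

```text
time_s: 14.35
eef_pos: [0.5049, -0.0722, 0.0884]
tool_rot: [-179.9, -0.1, -11.5]
contact_force: [-1.1, 3.2, 11.8]
grip_width: 0.0387
```

```bash
cat >> h.py <<'E'
def st():
    s=ctrl.sense();print({k:np.round(s[k],4).tolist() for k in('time_s','eef_pos','grip_width','contact_force')})
E
python3 -c "
from h import *
snap('wrist','s1');st()"
```

```text
{'time_s': 14.4, 'eef_pos': [0.5049, -0.0722, 0.0884], 'grip_width': 0.0384, 'contact_force': [-1.402, 2.6969, 12.0151]}
```

Call:
send_rows(moves=[[50,0,0,0,0,0,0],[50,0,0,0,0,0,0],[50,0,0,0,0,0,0],[50,0,0,0,0,0,0],[50,0,0,0,0,0,0]])

```text
time_s: 14.9
eef_pos: [0.5044, -0.0723, 0.0867]
tool_rot: [-180.0, 0.0, -11.4]
contact_force: [0.2, 1.4, -2.1]
grip_width: 0.0687
```

```bash
python3 - <<'E'
from h import *
snap('wrist','s1r');st()
a=[load(n)['pixels'] for n in('w6','s1','s1r')]
m=np.vstack([cv2.resize(p[180:300,0:420],None,fx=1.6,fy=1.6) for p in a])
cv2.imwrite('pics/m1.png',m[:,:,::-1])
E
```

```text
{'time_s': 14.95, 'eef_pos': [0.5044, -0.0723, 0.0867], 'grip_width': 0.0688, 'contact_force': [0.5634, 1.5961, -2.4009]}
```

View pics/m1.png

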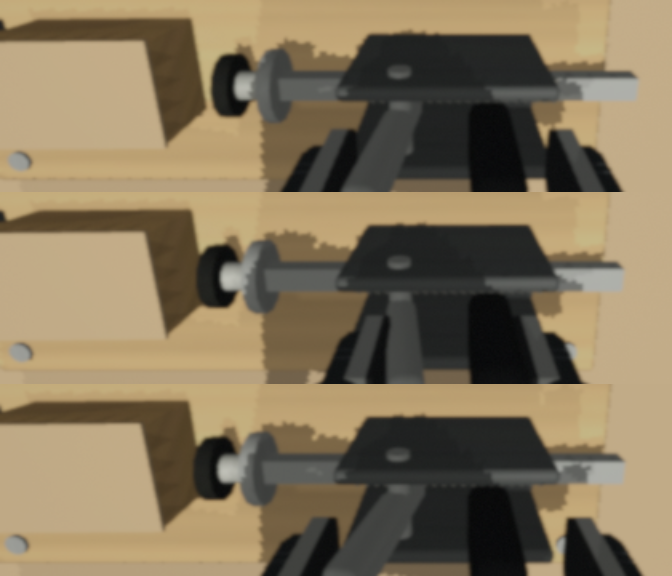

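The squeeze works: the rod advanced about 7 mm and held on release, and the trigger bottoms out at 38.5 mm opening. Two more squeezes, tracking pad, disc and offcut numerically.

Call:
send_rows(moves=[[145,0,0,0,0,0,0],[145,0,0,0,0,0,0],[145,0,0,0,0,0,0],[145,0,0,0,0,0,0],[145,0,0,0,0,0,0]])

```text
time_s: 15.45
eef_pos: [0.5045, -0.0721, 0.0883]
tool_rot: [-179.9, -0.0, -11.5]
contact_force: [-2.1, 0.8, 11.5]
grip_width: 0.0385
```

```bash
python3 -c "
from h import *
snap('wrist','s2');st()"
```

```text
{'time_s': 15.5, 'eef_pos': [0.5046, -0.0721, 0.0884], 'grip_width': 0.0385, 'contact_force': [-1.7411, 1.1975, 9.9758]}
```

Call:
send_rows(moves=[[50,0,0,0,0,0,0],[50,0,0,0,0,0,0],[50,0,0,0,0,0,0],[50,0,0,0,0,0,0],[50,0,0,0,0,0,0]])

```text
time_s: 16.0
eef_pos: [0.5046, -0.0722, 0.0868]
tool_rot: [-180.0, 0.0, -11.4]
contact_force: [0.5, 2.4, -1.1]
grip_width: 0.0685
```

```bash
cat > tr.py <<'E'
from h import *
def sub(r):
    _,_,_,(i,j)=cv2.minMaxLoc(r); 
    if 0<i<r.shape[1]-1:
        a,b,c=r[j,i-1:i+2]; i=i+(a-c)/(2*(a-2*b+c))
    return i,j,r.max()
def track(names):
    ref=load('w6')['pixels']
    T={'pad':(132,215,20,38),'disc':(160,208,24,48),'off':(85,195,30,70),'bolt':(240,218,20,14),'tail':(360,222,42,26)}
    for n in names:
        p=load(n)['pixels'];o=[]
        for k,(u,v,w,h) in T.items():
            u0,u1=max(0,u-55),min(560,u+w+12); v0=v-8
            i,j,m=sub(cv2.matchTemplate(p[v0:v+h+8,u0:u1],ref[v:v+h,u:u+w],cv2.TM_CCOEFF_NORMED))
            o.append('%s %.1f(%.2f)'%(k,u0+i-u,m))
        print(n,o)
E
python3 - <<'E'
from tr import *
snap('wrist','s2r');st()
track(['w6','s1','s1r','s2','s2r'])
E
```

```text
{'time_s': 16.05, 'eef_pos': [0.5046, -0.0722, 0.0868], 'grip_width': 0.069, 'contact_force': [0.7354, 0.3688, -1.5508]}
w6 ['pad 0.0(1.00)', 'disc -0.0(1.00)', 'off -0.0(1.00)', 'bolt -0.0(1.00)', 'tail -0.0(1.00)']
s1 ['pad -8.8(0.91)', 'disc -8.3(0.87)', 'off 0.3(1.00)', 'bolt -0.2(1.00)', 'tail -7.9(0.93)']
s1r ['pad -10.6(0.90)', 'disc -9.8(0.88)', 'off -2.0(1.00)', 'bolt -0.8(0.99)', 'tail 1.7(0.84)']
s2 ['pad -21.5(0.86)', 'disc -20.2(0.79)', 'off 0.2(0.99)', 'bolt -0.2(0.98)', 'tail -11.9(0.79)']
s2r ['pad -23.0(0.86)', 'disc -21.4(0.78)', 'off -1.8(0.99)', 'bolt -0.6(0.97)', 'tail -14.8(0.65)']
```

The second squeeze moved the rod about 8 mm (1.5 px/mm) and the offcut hasn't moved yet. About 20 mm remain to the pinch, so the next full squeeze is safe.

Call:
send_rows(moves=[[145,0,0,0,0,0,0],[145,0,0,0,0,0,0],[145,0,0,0,0,0,0],[145,0,0,0,0,0,0],[145,0,0,0,0,0,0]])

```text
time_s: 16.55
eef_pos: [0.5046, -0.0721, 0.0883]
tool_rot: [-179.9, -0.0, -11.5]
contact_force: [-1.8, 1.4, 11.5]
grip_width: 0.0385
```

```bash
python3 -c "
from tr import *
snap('wrist','s3');st();track(['s3'])"
```

```text
{'time_s': 16.6, 'eef_pos': [0.5046, -0.0721, 0.0884], 'grip_width': 0.0385, 'contact_force': [-2.0461, 1.044, 9.9826]}
s3 ['pad -33.5(0.86)', 'disc -32.2(0.73)', 'off -4.3(0.96)', 'bolt -0.2(0.98)', 'tail -31.4(0.57)']
```

Call:
send_rows(moves=[[50,0,0,0,0,0,0],[50,0,0,0,0,0,0],[50,0,0,0,0,0,0],[50,0,0,0,0,0,0],[50,0,0,0,0,0,0]])

```text
time_s: 17.1
eef_pos: [0.5045, -0.0722, 0.0868]
tool_rot: [-180.0, 0.0, -11.4]
contact_force: [0.7, 2.7, -1.0]
grip_width: 0.0686
```

```bash
python3 - <<'E'
from tr import *
snap('wrist','s3r');snap('scene','sc3');st()
track(['s3r'])
a=load('s3r')['pixels'];b=load('sc3')['pixels']
m=cv2.resize(a[170:310,0:400],None,fx=2,fy=2)
q=cv2.resize(b[160:250,190:350],None,fx=3,fy=3); q=cv2.copyMakeBorder(q,0,0,0,800-q.shape[1],cv2.BORDER_CONSTANT)
cv2.imwrite('pics/m3.png',np.vstack([m,q])[:,:,::-1])
E
```

```text
{'time_s': 17.2, 'eef_pos': [0.5045, -0.0722, 0.0868], 'grip_width': 0.0687, 'contact_force': [0.9092, 1.9497, -1.6143]}
s3r ['pad -34.9(0.85)', 'disc 0.8(0.72)', 'off -6.2(0.96)', 'bolt -0.5(0.97)', 'tail -33.2(0.54)']
```

View pics/m3.png

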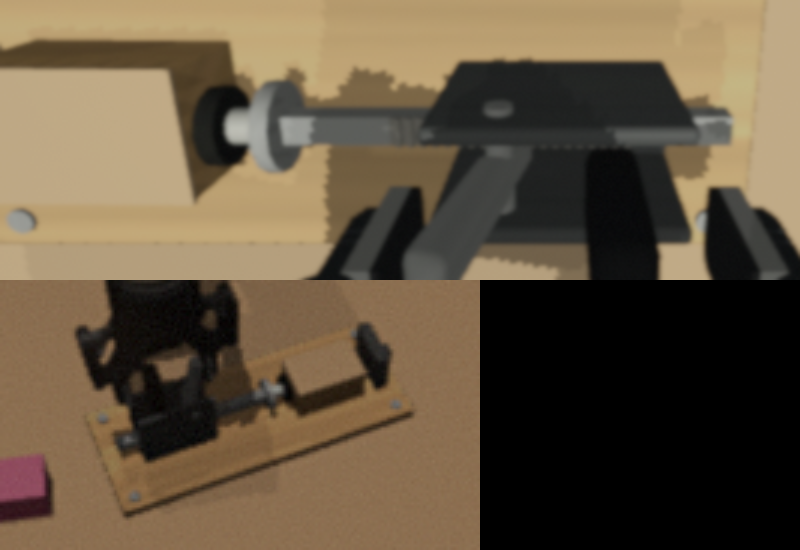

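The pad now touches the offcut, which has moved about 3 mm. The pad-to-disc spacing is unchanged and the scene crop still shows a gap to the stop. Even with no gap left, one squeeze sinks the pad 8 mm at most, so the fourth is safe.

Call:
send_rows(moves=[[145,0,0,0,0,0,0],[145,0,0,0,0,0,0],[145,0,0,0,0,0,0],[145,0,0,0,0,0,0],[145,0,0,0,0,0,0]])

```text
time_s: 17.7
eef_pos: [0.5046, -0.0721, 0.0884]
tool_rot: [-179.9, -0.0, -11.5]
contact_force: [-1.8, 1.0, 10.2]
grip_width: 0.0385
```

```bash
cat > pd.py <<'E'
from tr import *
# measure: offcut via w6 template; pad / disc via templates from s3 (free pad, full squeeze), wide search
def meas(n):
    ref=load('s3')['pixels'];p=load(n)['pixels'];o=[]
    for k,(u,v,w,h) in {'pad':(98,213,16,40),'disc':(127,208,22,48),'off':(60,195,38,70)}.items():
        u0=max(0,u-40);i,j,m=sub(cv2.matchTemplate(p[v-6:v+h+6,u0:u+w+15],ref[v:v+h,u:u+w],cv2.TM_CCOEFF_NORMED))
        o.append('%s %.1f(%.2f)'%(k,u0+i-u,m))
    print(n,o)
E
python3 - <<'E'
from pd import *
snap('wrist','s4');st()
for n in('s1','s2','s3','s4'):meas(n)
E
```

```text
{'time_s': 17.75, 'eef_pos': [0.5046, -0.0721, 0.0884], 'grip_width': 0.0383, 'contact_force': [-1.2794, 0.7646, 10.6293]}
s1 ['pad -11.6(0.54)', 'disc -39.0(0.66)', 'off 4.8(1.00)']
s2 ['pad 12.0(0.93)', 'disc 11.9(0.94)', 'off 4.6(1.00)']
s3 ['pad -0.1(1.00)', 'disc 0.0(1.00)', 'off 0.0(1.00)']
s4 ['pad -12.0(0.99)', 'disc -12.1(0.99)', 'off -12.7(1.00)']
```

The pad hasn't sunk yet: pad, disc and offcut all moved together by about 8 mm, leaving roughly 1–2 mm to the stop. I'll release and squeeze the fifth in steps, measuring as it goes.

Call:
send_rows(moves=[[50,0,0,0,0,0,0],[50,0,0,0,0,0,0],[50,0,0,0,0,0,0],[50,0,0,0,0,0,0],[50,0,0,0,0,0,0]])

```text
time_s: 18.25
eef_pos: [0.5045, -0.0722, 0.0868]
tool_rot: [-180.0, 0.0, -11.4]
contact_force: [1.2, 2.0, -1.0]
grip_width: 0.0686
```

Call:
send_rows(moves=[[100,0,0,0,0,0,0],[115,0,0,0,0,0,0],[126,0,0,0,0,0,0],[126,0,0,0,0,0,0],[126,0,0,0,0,0,0]])

```text
time_s: 18.75
eef_pos: [0.505, -0.07, 0.0879]
tool_rot: [-179.8, -0.0, -11.5]
contact_force: [1.3, 10.7, 6.7]
grip_width: 0.0435
```

```bash
python3 - <<'E'
from pd import *
snap('wrist','s5a');st();meas('s5a')
E
```

```text
{'time_s': 18.8, 'eef_pos': [0.505, -0.07, 0.088], 'grip_width': 0.0433, 'contact_force': [1.65, 10.4998, 6.9277]}
s5a ['pad -15.2(0.98)', 'disc -15.4(0.97)', 'off -15.4(0.99)']
```

Call:
send_rows(moves=[[132,0,0,0,0,0,0],[138,0,0,0,0,0,0],[145,0,0,0,0,0,0],[145,0,0,0,0,0,0],[145,0,0,0,0,0,0]])

```text
time_s: 19.3
eef_pos: [0.5046, -0.072, 0.0886]
tool_rot: [-179.9, -0.0, -11.5]
contact_force: [-2.0, 0.6, 13.3]
grip_width: 0.0384
```

```bash
python3 - <<'E'
from pd import *
snap('wrist','s5');st();meas('s5')
ns=['s3','s4','s5a','s5']
m=np.vstack([cv2.resize(load(n)['pixels'][195:265,0:200],None,fx=4,fy=2) for n in ns])
cv2.imwrite('pics/m5.png',m[:,:,::-1])
E
```

```text
{'time_s': 19.35, 'eef_pos': [0.5046, -0.072, 0.0886], 'grip_width': 0.0388, 'contact_force': [-1.652, 0.6819, 12.6051]}
s5 ['pad -18.2(0.99)', 'disc -23.4(0.93)', 'off -18.5(0.99)']
```

View pics/m5.png

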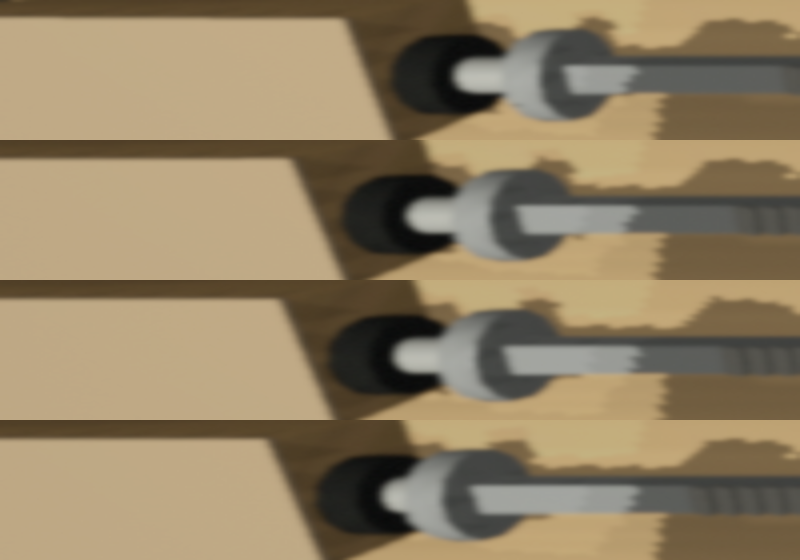

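The fifth squeeze pinched the offcut against the stop. The disc has closed on the pad by 5.2 px, so the pad has sunk about 3.5 mm. That's inside the limits, but about half-way means 6 mm, so I'll release once more and do a gentle partial squeeze.

Call:
send_rows(moves=[[50,0,0,0,0,0,0],[50,0,0,0,0,0,0],[50,0,0,0,0,0,0],[50,0,0,0,0,0,0],[50,0,0,0,0,0,0]])

```text
time_s: 19.85
eef_pos: [0.5045, -0.072, 0.0867]
tool_rot: [-180.0, 0.0, -11.4]
contact_force: [1.3, 1.6, -1.1]
grip_width: 0.0685
```

Call:
send_rows(moves=[[90,0,0,0,0,0,0],[105,0,0,0,0,0,0],[115,0,0,0,0,0,0],[115,0,0,0,0,0,0],[115,0,0,0,0,0,0]])

```text
time_s: 20.35
eef_pos: [0.5051, -0.0693, 0.0881]
tool_rot: [-179.7, -0.0, -11.5]
contact_force: [2.9, 13.4, 9.8]
grip_width: 0.0475
```

```bash
python3 - <<'E'
from pd import *
snap('wrist','s6a');st();meas('s6a')
E
```

```text
{'time_s': 20.4, 'eef_pos': [0.5051, -0.0693, 0.0882], 'grip_width': 0.0468, 'contact_force': [2.4437, 13.6925, 10.6278]}
s6a ['pad -13.9(0.97)', 'disc -23.2(0.86)', 'off -13.9(1.00)']
```

Pad and disc have closed by 9.3 px at 1.5 px/mm, so the pad has sunk about 6.2 mm. The trigger is squeezed about 0.19 rad. I'll hold briefly to confirm it's steady, check the bystanders in the top view, then hand in.

Call:
send_rows(moves=[[115,0,0,0,0,0,0],[115,0,0,0,0,0,0],[115,0,0,0,0,0,0],[115,0,0,0,0,0,0],[115,0,0,0,0,0,0],[115,0,0,0,0,0,0],[115,0,0,0,0,0,0],[115,0,0,0,0,0,0]])

```text
time_s: 21.2
eef_pos: [0.5051, -0.0693, 0.0881]
tool_rot: [-179.7, -0.0, -11.5]
contact_force: [2.4, 14.1, 10.0]
grip_width: 0.0473
```

```bash
python3 - <<'E'
from pd import *
snap('wrist','s7');st();meas('s7')
t=snap('top','t7')['pixels'];r=load('top0')['pixels']
for k,(u,v) in {'mug':(150,281),'tape':(197,163),'tin':(356,166)}.items():
    i,j,m=sub(cv2.matchTemplate(t[v-35:v+35,u-35:u+35],r[v-22:v+22,u-22:u+22],cv2.TM_CCOEFF_NORMED));print(k,round(i-13,1),j-13,round(float(m),2))
E
```

```text
{'time_s': 21.25, 'eef_pos': [0.5051, -0.0693, 0.0881], 'grip_width': 0.0471, 'contact_force': [2.6751, 13.9626, 9.2619]}
s7 ['pad -13.9(0.97)', 'disc -23.2(0.86)', 'off -13.9(1.00)']
mug -0.0 0 1.0
tape 0.0 0 1.0
tin 0.0 0 1.0
```

```bash
python3 -c "
from workcell import ctrl
print(ctrl.close_job())"
```

```text
the job is handed in; nothing more can be done
None
```

I laid the offcut (the smaller beige block) flat on the board in line with the rod and let go of it. Then I worked the trigger with five full squeezes and a final partial one, and handed in still holding it squeezed. No verdict came back.

**Last checks, steady over about 0.85 s before handing in:**
- **Pad:** it had sunk about 6.2 mm of 12 (9.3 px at 1.5 px/mm), with the offcut held against the stop.
- **Trigger:** it was squeezed about 0.19 rad, worked out from the finger opening and the arm's position. The side force on the tool was about 14 N.
- **Bystanders:** the mug, tape roll and tin had not moved (0 px in the top view).
- **Time:** 21 s of the 72 s.

**What disagreed:**
- My first estimate of the stop face (y = 117 mm in the clamp frame) was corrected to about 123 mm from the wrist view.
- The wrist view also showed the clamp about 2–3 mm to the side of my first fit, roughly the calibration limit. I corrected for this before placing the offcut.
- One reading of the pad position, from the view just after placing, was about 10 mm off the other two, and I did not use it.
- The final pad depth comes from template matching only, because I had already used all 12 picture views. The disc match was weaker (0.86) than the pad match (0.97).

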